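# Shade the reference well and hold the photometer lid half open

## Robot

A 6-joint arm with a two-finger parallel gripper is mounted at the origin on the work surface; the furniture and walls round the work are solid. World frame = base frame: x ahead of the robot, y to its left, z up, the work surface at z = 0. Lengths are in m, angles in rad, forces in N, time in s.
With the tool pointing down it reaches from about 0.25 to 0.775 m from the base axis. Payload 4 kg.
Tool frame: the origin (TCP) lies midway between the tips of the shut fingers; the grasp point (between the pads) lies robot.tcp_to_grasp behind it (robot.tcp_to_grasp is the distance from the TCP to the grasp point, in m); y points along the fingers, x is the direction in which the jaws open and shut, and the axes are right-handed (so a half turn about y gives the same grasp; the last joint's range is limited). The gripper opens to 94 mm and grips with 3 to 60 N. Pads are 16 mm wide; open, the fingers measure 119 mm over their backs; the gripper's body (75 mm by 177 mm) begins 78 mm behind the grasp point.
Start: joints at [-1.231, 0.087, 1.371, -0, 1.684, -0.103], TCP at [0.236, -0.497, 0.206] pointing down, gripper open.
Joint ranges: [-3.1, 3.1], [-0.76, 2.03], [0.27, 2.55], [-1.08, 4.22], [0.17, 2.65], [-2.57, 2.57]. Speed limits (rad/s): [2.79, 2.79, 3.14, 3.14, 3.14, 3.14].

## Interface

Orientations are given as [roll, pitch, yaw] about the fixed x, y, z axes, in that order (R = Rz(yaw) Ry(pitch) Rx(roll)).
In Python, from bench import robot gives the robot as it stands.
- The arm moves only by the tool arm_command, never from a script. Its argument "series" is text: rows parted by semicolons, each of 7 numbers parted by spaces: the turn, a rotation vector about the tool's x, y, z in rad, then the shift along the tool's x, y, z in m, then the finger opening in m, from 0 to 0.094. A call has 1 to 12 rows; each row shifts and turns the pose as measured when the row begins, along the tool's axes as they then stand; what a row does not reach is not made up. A row lasts 1/10 s, in which the tool goes at most 50 mm and 8.59 degrees, less where a joint would pass 70% of its speed; a pose out of reach is approached as far as the arm can. A call with a gripper value outside its range is refused whole. The fingers move at their own pace and stop on an object; the grip force is fixed at half the most. Time passes only in rows, so rows that do not move let the fingers close. It gives the time, the measured TCP pose, the force and the opening at its end, in the units of the state.
- robot.get_obs(): the state, without advancing time (a new reading comes with each control period).
- robot.snapshot(name): name is "side" or "top"; returns the picture (420x560x3 uint8, blue, green, red); there is no depth.
- robot.camera_params(name): a dict with "fx", "fy", "cx", "cy" (pixels), "distortion" ([k1, k2, p1, p2, k3] as OpenCV has them; the pictures are not rectified), "extrinsics" (4x4, takes a point from camera to world coordinates). Camera axes: x right, y up, looking along -z (the intrinsics and any distortion apply to the point x, -y, -z); pixel columns grow to the right and rows downward; lengths in m; the calibration is good to about 2 mm. A picture is of the moment at which its call begins. camera_params takes no time and is no camera call.
- robot.close_job(): hands the job in, once; it reports no verdict.
Trained networks look in the newest picture that a camera, given by its name, has taken for a name from the list of things; names that differ only in an ending like _2 or _b are one class to them, and where a whole thing is asked for, a point or a joint stands for the part that bears it (a point fixed in the world has none). Each returns a list of dicts, best first, with "score" (0 to 1); they miss things now and then, are a little off and sometimes report something else, mostly with a low value. They report only what shows in the picture. A call takes as long as a camera call.
- robot.spot_in(camera, target): "centre" ([x, y, z] in m, in the coordinates of the camera as it stood for that picture, good to about 4 mm: the middle of the surface that is visible of it).
The state is a dict: "time": time; "joint_positions": joint angles; "qvel": joint speeds; "joint_torque": joint torques, N m; "tool_pos": TCP position; "ee_rot": TCP orientation; "wrist_force": force on the tool from outside, world axes, zero at the start; "wrist_torque": the same for the moment, N m; "width": finger opening in m.
Only numpy, scipy, OpenCV 4.12 (cv2) and the standard library are available. Lean on these libraries where they do the work, as an engineer would, in place of code of your own. Each camera call takes 0.05 s, during which the arm holds its last target.

## Task

On the small bench photometer, first slide the flat cover fully home over the open reference compartment so that it is shaded, and only then take the bar of the sample chamber's hinged lid, raise the lid to 45 degrees from closed and keep holding it there for a colleague to reach in. The lid falls shut if let go, so finish while still holding it at 45 degrees, with the cover still home. Do not disturb the two vials and the small flask that stand near the photometer.

Things in the scene. Friction and masses are not known exactly. Their poses are not given: they have to be found in the camera images.
- photometer: White instrument box, 150 mm (x) by 240 (y) by 85 high, fixed to the bench; display and three round buttons on its front (-x, towards the robot). Origin: centre of its underside, z up; place and yaw (within 0.45 rad) vary. The sample chamber under the hinged lid is in its -y half (right, seen from the robot), the reference compartment in its +y half.
- lid (a joint): Opening angle of the grey chamber lid, rad: 0 = closed (level), 0.785 = 45 degrees, stop at 1.2. The lid (0.2 to 0.4 kg, no brake) falls shut from every angle when let go. Its hinge line is parallel to the photometer's x; opening raises its -y edge, which swings up and towards +y.
- lid_hinge (a point): Middle of the lid's hinge line, at (0, -10, 90) mm in the photometer's frame; axes as the photometer's. It does not move. Round the work, fixed: a tall open carton with spread flaps to the right (x over 0.43, y under -0.23 m; reach round it on the robot's side or well above), a low table behind (x over 0.63 m, top 0.18 m high), a tall cabinet to the left (y over 0.4 m).
- lid_bar (a point): Middle of the lid's handle, a round steel bar 10 mm thick along the photometer's x, 100 mm long, carried by an arm at each end; 152 mm from the hinge line, in the lid's plane. Lid closed: 90 mm above the bench, centre 42 mm outside the -y wall, open air below. Pinch it from above, fingers closing along the photometer's y; it turns between the fingers as the lid rises.
- cover (a joint): Travel of the flat black cover along its rails, m: 0 = parked, compartment open; 0.065 = fully home over the compartment, against the end stop. It starts at 0 to 0.03. It moves towards the photometer's -x (towards the robot) as it closes; about 1 to 2 N of friction holds it where it is left.
- cover_ridge (a point): Point on the cover's grip ridge 10 mm below its top, at (30 - travel, 65, 109.5) mm in the photometer's frame; axes as the photometer's. The ridge is 12 mm thick (x), 40 long (y), top at 119.5 mm above the bench, on a plate 68 by 70 by 4 mm whose top is at 89.5 mm.
- vial_a: White-capped white vial, 27 mm across, 48 mm high, origin at the centre of its underside, z up. Bystander: leave it alone.
- vial_b: Blue-capped white vial, 28 mm across, 52 mm high, origin at the centre of its underside, z up. Bystander: leave it alone.
- flask: Small capped conical glass flask, 51 mm across, 95 mm high, origin at the centre of its underside, z up. Bystander: leave it alone.

How it is judged:
By the outcome, as a careful person would: the job done as asked, in the order asked, and still so for the second after the job is handed in, while the arm keeps its last pose, push and grip.
It also fails if it takes over 48 s, if anything falls off the work surface, if the arm or the gripper's body presses on something with over 40 N, if the wrist force passes 120 N, or if a joint passes its speed limit or range.

## Working session

There is one attempt and no reset: what is moved stays moved. The work goes in short steps, Python scripts to look and compute and a tool call to move; the robot and the scene stay as the last step left them, time stands still between calls to the robot, and variables do not carry over. Pictures are saved under pics/ and viewed, and the job is handed in when it is done.

Besides the shell and the picture viewer there is one more tool, called after "Request:" in YAML: its name, and indented under it one key for each argument. arm_command: Moves the arm, as the interface text tells. Its arguments: {"type":"object","properties":{"series":{"type":"string"}},"required":["series"]}

```bash
ls; mkdir -p pics
cat > h.py <<'E'
import numpy as np, cv2
from bench import robot
def c2w(cam,p):
    E=np.array(robot.camera_params(cam)["extrinsics"]); return (E@np.r_[p,1])[:3]
def w2p(cam,P):
    c=robot.camera_params(cam);E=np.linalg.inv(np.array(c["extrinsics"]))
    P=np.atleast_2d(P);q=(E[:3,:3]@P.T).T+E[:3,3];q=q*[1,-1,-1]
    K=np.array([[c["fx"],0,c["cx"]],[0,c["fy"],c["cy"]],[0,0,1]])
    return cv2.projectPoints(q,np.zeros(3),np.zeros(3),K,np.array(c["distortion"],float))[0][:,0]
E
python3 - <<'E'
from h import *
print(robot.get_obs(), robot.tcp_to_grasp)
for c in ("side","top"):
    im=robot.snapshot(c); cv2.imwrite(f"pics/{c}0.png",im)
    p=robot.camera_params(c); print(c,np.round(p["extrinsics"],3).tolist(),p["fx"])
    for t in ("photometer","lid","lid_bar","cover","cover_ridge","vial_a","vial_b","flask"):
        for d in robot.spot_in(c,t)[:2]: print(c,t,round(d["score"],2),np.round(c2w(c,d["centre"]),4), {k:v for k,v in d.items() if k not in("score","centre")})
print(robot.get_obs()["time"])
E
```

```text
pics
{'time': 0.0, 'joint_positions': array([-1.23110203e+00,  8.79408141e-02,  1.37226588e+00,  3.02957966e-05,
        1.68358023e+00, -1.03138753e-01]), 'qvel': array([-0.00189164,  0.00287371,  0.00105077, -0.00018453,  0.00034991,
       -0.00087987]), 'joint_torque': array([ 3.78036329e-04, -3.40188360e+01, -3.02423215e+01,  7.18441070e-02,
        3.29961022e-02, -1.64712187e-04]), 'tool_pos': array([ 0.23547737, -0.49643275,  0.20430603]), 'ee_rot': array([-1.57054046,  0.00217951, -1.12795962]), 'wrist_force': array([ 0.04637698, -0.08297615, -0.91013606]), 'wrist_torque': array([0.00074996, 0.04048375, 0.02989552]), 'width': 0.09405738775968604} 0.0188
side [[0.999, 0.002, 0.036, 0.499], [0.028, 0.601, -0.799, -0.804], [-0.024, 0.8, 0.6, 0.686], [0.0, 0.0, 0.0, 1.0]] 438.2529964685673
side photometer 0.64 [0.5236 0.0867 0.0889] {}
side lid 0.92 [0.5163 0.0611 0.0968] {}
side lid 0.71 [ 0.3521 -0.2216  0.0379] {}
side lid_bar 0.76 [0.5159 0.0656 0.0966] {}
side cover 0.86 [0.5756 0.1972 0.0934] {}
side cover_ridge 0.59 [0.5729 0.1922 0.089 ] {}
side vial_a 0.64 [ 0.3525 -0.219   0.0384] {}
side vial_a 0.49 [0.3703 0.3101 0.027 ] {}
side vial_b 0.64 [ 0.3525 -0.219   0.0384] {}
side vial_b 0.49 [0.3703 0.3101 0.027 ] {}
side flask 0.48 [0.519  0.0604 0.0948] {}
top [[0.014, 0.986, -0.168, 0.286], [-1.0, 0.016, 0.013, 0.01], [0.015, 0.168, 0.986, 1.228], [0.0, 0.0, 0.0, 1.0]] 446.8356623677632
top photometer 0.97 [0.5295 0.1351 0.0911] {}
top lid 0.92 [0.5097 0.0749 0.0927] {}
top lid_bar 0.71 [0.5149 0.0762 0.0911] {}
top cover 0.66 [0.568  0.1975 0.087 ] {}
top cover_ridge 0.85 [0.5646 0.1987 0.0909] {}
top vial_a 0.65 [0.5153 0.0734 0.0967] {}
top vial_a 0.61 [ 0.342  -0.211   0.0418] {}
top vial_b 0.65 [0.5153 0.0734 0.0967] {}
top vial_b 0.61 [ 0.342  -0.211   0.0418] {}
top flask 0.87 [ 0.4014 -0.2921  0.0412] {}
0.9
```

View pics/top0.png

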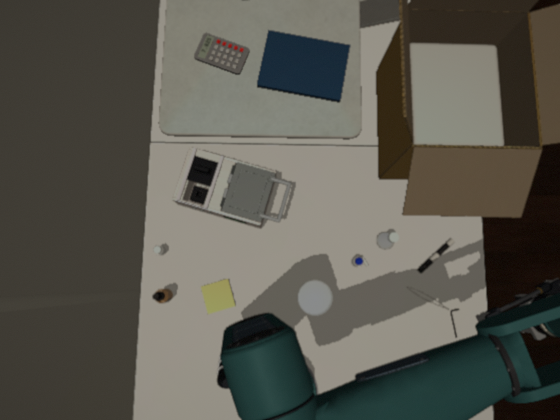

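View pics/side0.png

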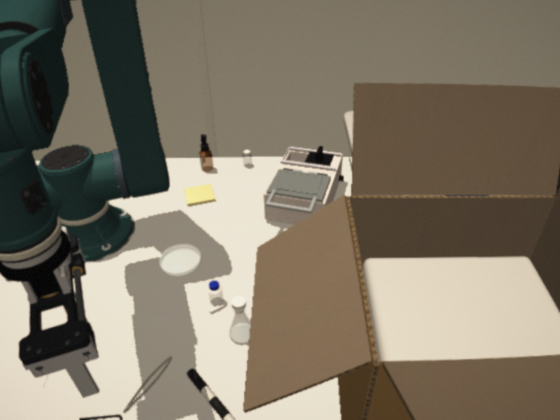

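The top view shows the photometer at about (180–295, 150–225), turned by roughly −0.26 rad. The cover is at about (203,168) and the open compartment at (198,195). The bar is at (288,200), the blue-capped vial at (359,261), the flask at (387,240) and the white-capped vial at (160,249). I'll enlarge this area and fit the pose.

Run:
```python
from h import *
a=cv2.imread("pics/top0.png")[135:240,165:305]; cv2.imwrite("pics/top0z.png",cv2.resize(a,None,fx=5.7,fy=5.7,interpolation=cv2.INTER_CUBIC))
a=cv2.imread("pics/side0.png")[135:235,255:355]; cv2.imwrite("pics/side0z.png",cv2.resize(a,None,fx=6,fy=6,interpolation=cv2.INTER_CUBIC))
```

```text
(no output)
```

View pics/top0z.png

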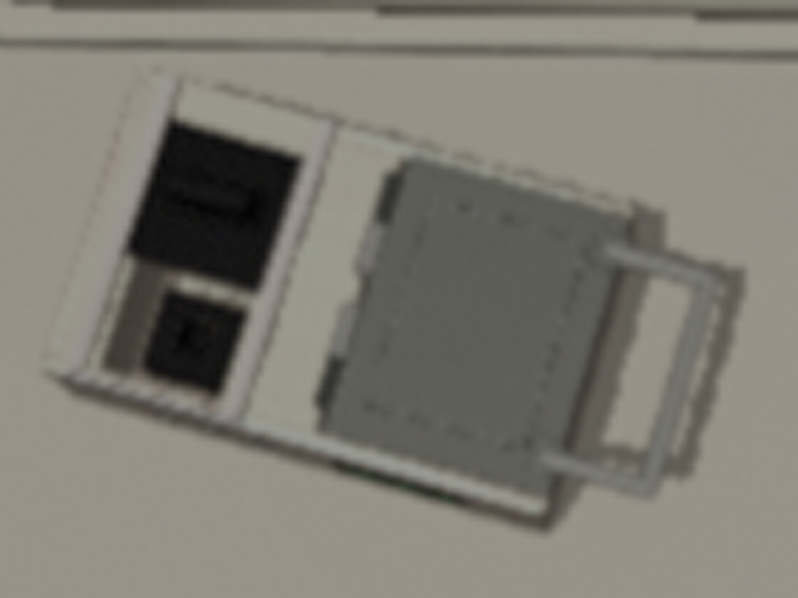

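View pics/side0z.png

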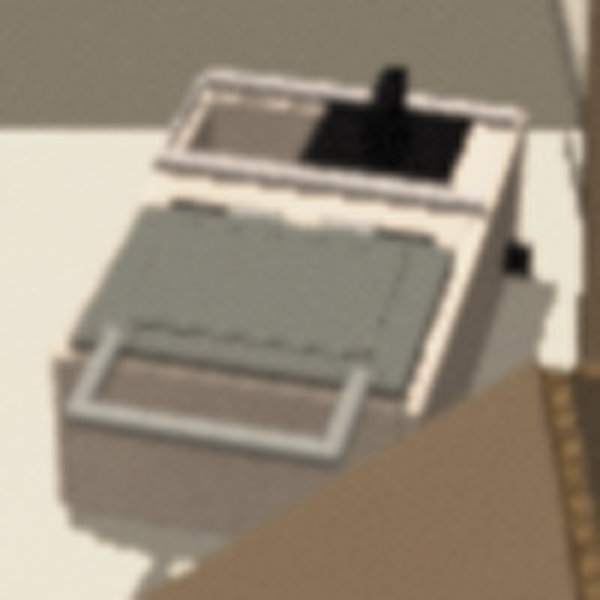

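```bash
cat > fit.py <<'E'
from h import *
from scipy.optimize import least_squares
def T(p,P):
    c,s=np.cos(p[2]),np.sin(p[2]); P=np.atleast_2d(P)/1000.
    return np.c_[p[0]+c*P[:,0]-s*P[:,1],p[1]+s*P[:,0]+c*P[:,1],P[:,2]]
top=[((-75,120,85),(47,372)),((75,120,85),(140,72)),((75,-120,85),(645,205)),((-75,-120,85),(548,513)),
 ((50,-162,90),(715,278)),((-50,-162,90),(650,485))]
side=[((-75,-120,85),(55,355)),((75,-120,85),(415,412)),((50,-162,90),(332,448)),((-50,-162,90),(75,408))]
ct=[((34,100),(172,122)),((34,30),(302,158)),((-34,100),(130,252)),((-34,30),(262,290))]
cs=[((34,30),(447,183)),((-34,30),(302,160)),((34,100),(472,123)),((-34,100),(327,102))]
m=lambda L,s,o:(np.array([l[1] for l in L])+.5)/s-.5+o
def res(p):
    r=[]
    t=30-p[3]*1000
    r.append(w2p("top",T(p,[l[0] for l in top]))-m(top,5.7,[165,135]))
    r.append(w2p("side",T(p,[l[0] for l in side]))-m(side,6,[255,135]))
    r.append(w2p("top",T(p,[(l[0][0]+t,l[0][1]-0,89.5) for l in ct]))-m(ct,5.7,[165,135]))
    r.append(w2p("side",T(p,[(l[0][0]+t,l[0][1],89.5) for l in cs]))-m(cs,6,[255,135]))
    return np.vstack(r).ravel()
if __name__=="__main__":
    s=least_squares(res,[.53,.135,-.26,.01],loss="soft_l1"); p=s.x
    print(p); print(np.round(res(p).reshape(-1,2),1).tolist())
    print("bar",T(p,[0,-162,90]),"ridge",T(p,[30-1000*p[3],65,109.5]),"ridge home",T(p,[-35,65,109.5]))
    for cam,s,o,f in(("top",5.7,(165,135),"top0z"),("side",6,(255,135),"side0z")):
        im=cv2.imread(f"pics/{f}.png"); t=30-1000*p[3]
        def poly(L,col):
            q=((w2p(cam,T(p,L))-o+.5)*s-.5).round().astype(int); cv2.polylines(im,[q],True,col,1)
        poly([(-75,-120,85),(75,-120,85),(75,120,85),(-75,120,85)],(0,0,255))
        poly([(-50,-162,90),(50,-162,90)],(0,255,0))
        poly([(t-34,30,89.5),(t+34,30,89.5),(t+34,100,89.5),(t-34,100,89.5)],(255,0,0))
        poly([(t-6,45,119.5),(t+6,45,119.5),(t+6,85,119.5),(t-6,85,119.5)],(0,255,255))
        cv2.imwrite(f"pics/{f}_fit.png",im)
    for c,t in (("top",(359,261)),("top",(387,240)),("top",(160,249))):
        pass
E
python3 fit.py
```

```text
[ 0.53498608  0.14277857 -0.25904627  0.00784711]
[[-1.5, 0.0], [-0.3, -0.9], [-1.7, -0.2], [-0.5, 0.2], [-1.1, -0.3], [-0.0, -0.0], [-1.5, 1.1], [0.6, 1.0], [-0.1, 2.4], [-0.1, 2.3], [-1.1, -1.6], [1.5, -0.9], [-1.6, -0.1], [0.9, 0.4], [-0.5, 3.1], [-2.1, 3.4], [0.2, -0.2], [-0.3, 0.2]]
bar [[ 0.49348836 -0.01381626  0.09      ]] ridge [[0.57305015 0.19993517 0.1095    ]] ridge home [[0.51780418 0.21457538 0.1095    ]]
```

View pics/top0z_fit.png

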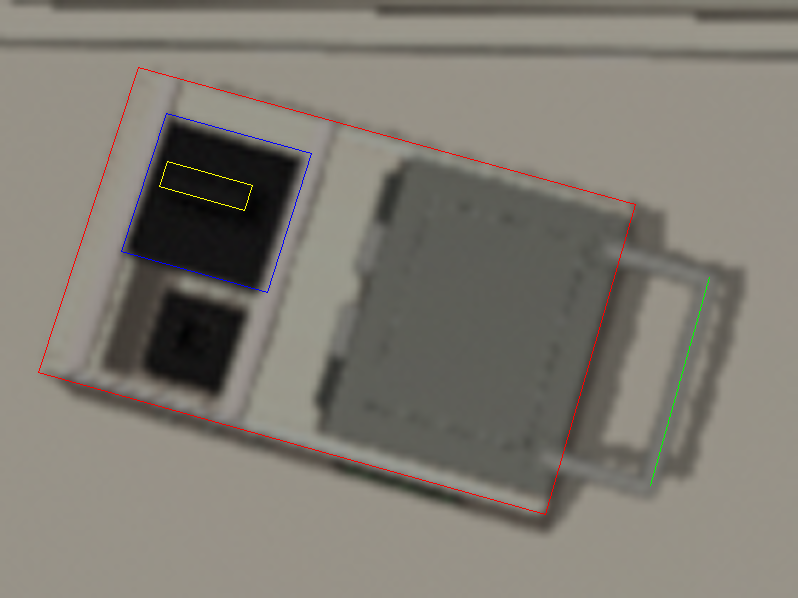

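View pics/side0z_fit.png

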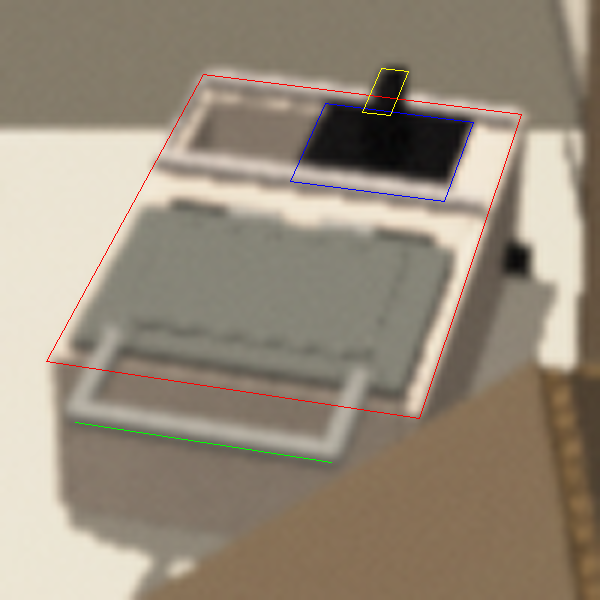

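The fit agrees with both pictures to about 3 mm: photometer at (0.535, 0.143), yaw −0.26, cover travel about 8 mm. I'll start by lifting, then swing in on the robot's side of the carton.

Request:
arm_command:
  series: "0 0 0 0 -0.035 0 0.094; 0 0 0 0 -0.035 0 0.094; 0 0 0 0 -0.035 0 0.094; 0 0 0 -0.030 0 0.023 0.094; 0 0 0 -0.030 0 0.023 0.094; 0 0 0 -0.030 0 0.023 0.094; 0 0 0 -0.030 0 0.023 0.094; 0 0 0 -0.030 0 0.023 0.094; 0 0 0 -0.030 0 0.023 0.094; 0 0 0 -0.030 0 0.023 0.094; 0 0 0 -0.030 0 0.023 0.094"

```text
time: 2.0
tool_pos: [0.3002, -0.1948, 0.3133]
ee_rot: [-1.568, 0.003, -1.137]
wrist_force: [0.4, -0.1, -0.3]
width: 0.0941
```

Request:
arm_command:
  series: "0 -0.145 0 0 0 0 0.094; 0 -0.145 0 0 0 0 0.094; 0 -0.145 0 0 0 0 0.094; 0 -0.145 0 0 0 0 0.094; 0 -0.145 0 0 0 0 0.094; 0 -0.145 0 0 0 0 0.094; 0 0 0 0 0 0 0.094"

```text
time: 2.7
tool_pos: [0.301, -0.1888, 0.3162]
ee_rot: [-1.569, -0.008, -0.236]
wrist_force: [0.1, 0.3, -0.7]
width: 0.0942
```

Request:
arm_command:
  series: "0 0.020 0 0.0145 0 0.037 0.094; 0 0 0 0.0145 0 0.037 0.094; 0 0 0 0.0145 0 0.037 0.094; 0 0 0 0.0145 0 0.037 0.094; 0 0 0 0.0145 0 0.037 0.094; 0 0 0 0.0145 0 0.037 0.094; 0 0 0 0.0145 0 0.037 0.094; 0 0 0 0.0145 0 0.037 0.094; 0 0 0 0.0145 0 0.037 0.094; 0 0 0 0.0145 0 0.037 0.094; 0 0 0 0.0145 0 0.037 0.094; 0 0 0 0.0145 0 0.037 0.094"

```text
time: 3.9
tool_pos: [0.6007, 0.1996, 0.319]
ee_rot: [-1.572, -0.015, -0.314]
wrist_force: [0.4, -0.5, 0.9]
width: 0.0943
```

```bash
cat > go.py <<'E'
from h import *
from scipy.spatial.transform import Rotation as Ro
def delta(target,yaw):
    o=robot.get_obs(); R=Ro.from_euler("xyz",o["ee_rot"])
    Rt=Ro.from_euler("xyz",[-np.pi/2,0,yaw])
    print("t",round(o["time"],2),"pos",np.round(o["tool_pos"],4),"rpy",np.round(o["ee_rot"],3),"F",np.round(o["wrist_force"],1),"w",round(o["width"],4),"j",np.round(o["joint_positions"],2))
    print(" turn",np.round((R.inv()*Rt).as_rotvec(),3)," shift",np.round(R.inv().apply(np.array(target)-o["tool_pos"]),4))
E
python3 - <<'E'
from go import *
delta([.573,.200,.16],-.259)
for c in ("side","top"): cv2.imwrite(f"pics/{c}1.png",robot.snapshot(c))
E
```

```text
t 3.9 pos [0.6007 0.1996 0.319 ] rpy [-1.572 -0.015 -0.314] F [ 0.4 -0.5  0.9] w 0.0943 j [ 0.24  0.28  0.92 -0.01  1.93  0.55]
 turn [ 0.002 -0.055  0.015]  shift [-0.0288  0.1586 -0.008 ]
```

View pics/side1.png

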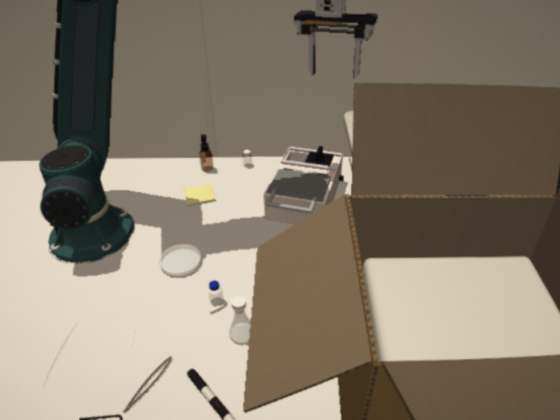

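View pics/top1.png

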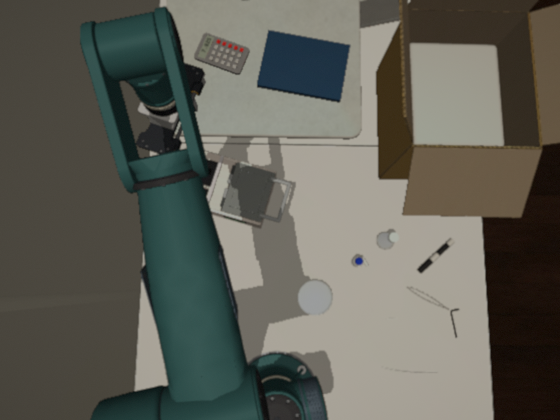

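The gripper (side view, about (335,45)) is over the compartment, and the vials and flask haven't moved. I'll line up and go down.

Request:
arm_command:
  series: "0 -0.055 0.015 -0.015 0.040 -0.004 0.094; 0 0 0 -0.014 0.040 -0.004 0.094; 0 0 0 0 0.040 0 0.094; 0 0 0 0 0.030 0 0.094; 0 0 0 0 0 0 0.094"

```text
time: 4.5
tool_pos: [0.5706, 0.2006, 0.1605]
ee_rot: [-1.574, 0.003, -0.266]
wrist_force: [-0.0, -0.8, -1.2]
width: 0.094
```

Run:
```python
from go import *
delta([.573,.200,.097],-.259)
im=robot.snapshot("side"); cv2.imwrite("pics/side2.png",cv2.resize(im[60:240,220:400],None,fx=3.3,fy=3.3,interpolation=cv2.INTER_CUBIC))
```

```text
t 4.5 pos [0.5706 0.2006 0.1605] rpy [-1.574  0.003 -0.266] F [-0.  -0.8 -1.2] w 0.094 j [ 0.25  0.22  1.3  -0.    1.62  0.51]
 turn [ 0.003 -0.007 -0.003]  shift [0.0027 0.0635 0.0003]
```

View pics/side2.png

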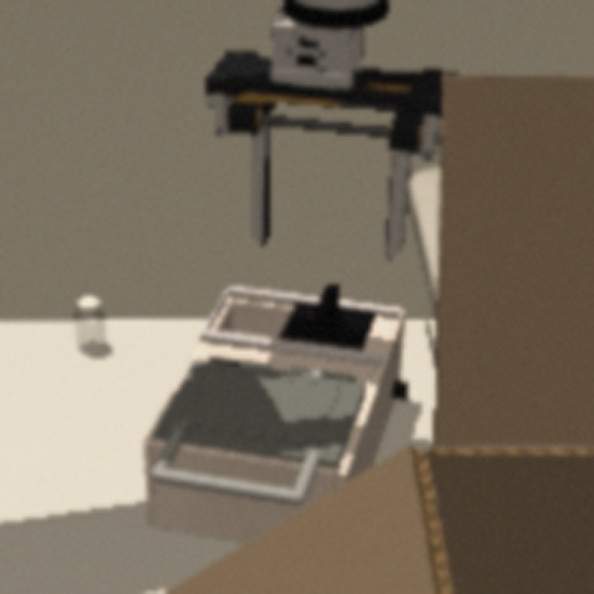

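The fingers (262 and 395) straddle the ridge (330). Next I'll go down the rest of the way and close.

Request:
arm_command:
  series: "0 0 0 0.002 0.020 0 0.094; 0 0 0 0 0.020 0 0.094; 0 0 0 0 0.015 0 0.094; 0 0 0 0 0.006 0 0.094; 0 0 0 0 0 0 0.094; 0 0 0 0 0 0 0.060"

```text
time: 5.15
tool_pos: [0.5816, 0.2004, 0.1156]
ee_rot: [-1.561, -0.021, -0.273]
wrist_force: [0.3, 0.2, -0.1]
width: 0.0887
```

Request:
arm_command:
  series: "0 0 0 0 0 0 0.030; 0 0 0 0 0 0 0.008; 0 0 0 0 0 0 0.004; 0 0 0 0 0 0 0.0; 0 0 0 0 0 0 0.0; 0 0 0 0 0 0 0.0; 0 0 0 0 0 0 0.0; 0 0 0 0 0 0 0.0"

```text
time: 5.95
tool_pos: [0.5829, 0.201, 0.1192]
ee_rot: [-1.558, -0.025, -0.273]
wrist_force: [-1.2, 0.8, 0.3]
width: 0.0254
```

Run:
```python
from go import *
delta([.518,.2146,.097],-.259)
im=robot.snapshot("side"); cv2.imwrite("pics/side3.png",cv2.resize(im[60:240,220:400],None,fx=3.3,fy=3.3,interpolation=cv2.INTER_CUBIC))
```

```text
t 5.95 pos [0.5829 0.201  0.1192] rpy [-1.558 -0.025 -0.273] F [-1.2  0.8  0.3] w 0.0254 j [ 0.24  0.24  1.36 -0.    1.51  0.51]
 turn [-0.013 -0.014  0.025]  shift [-0.0667  0.0205 -0.0047]
```

View pics/side3.png

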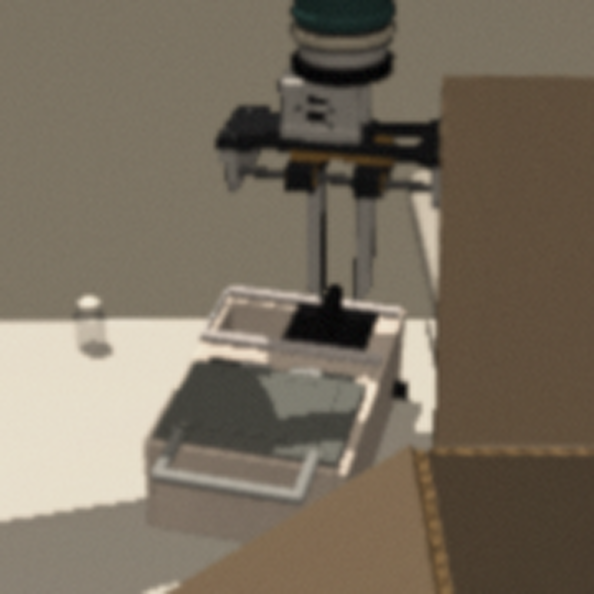

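The tool drifted about +12 mm in x and stopped short in z, so the −x finger is only brushing the ridge, near its top. I'll lift, open just to 50 mm to keep the +x finger away from the table edge, and re-align.

Request:
arm_command:
  series: "0 0 0 0 -0.015 0 0.050; 0 0 0.012 -0.004 -0.015 0 0.050; 0 0 0.012 -0.005 0 -0.001 0.050; 0 0 0 0 0 0 0.050"

```text
time: 6.4
tool_pos: [0.5731, 0.2023, 0.1518]
ee_rot: [-1.558, -0.001, -0.272]
wrist_force: [0.3, -0.0, 0.0]
width: 0.0487
```

Run:
```python
from go import *
delta([.573,.200,.097],-.259); o=robot.get_obs(); print(o["qvel"].round(3))
im=robot.snapshot("side"); cv2.imwrite("pics/side4.png",cv2.resize(im[60:240,220:400],None,fx=3.3,fy=3.3,interpolation=cv2.INTER_CUBIC))
delta([.573,.200,.097],-.259);
for t in ("cover","cover_ridge"):
  for d in robot.spot_in("side",t)[:1]: print(t,round(d["score"],2),np.round(c2w("side",d["centre"]),4))
```

```text
t 6.4 pos [0.5731 0.2023 0.1518] rpy [-1.558e+00 -1.000e-03 -2.720e-01] F [ 0.3 -0.   0. ] w 0.0487 j [0.24 0.22 1.32 0.01 1.59 0.51]
 turn [-0.013 -0.013  0.001]  shift [ 0.0004  0.0548 -0.0029]
[-0.001 -0.011 -0.03  -0.002 -0.003  0.   ]
t 6.45 pos [0.5735 0.2023 0.1521] rpy [-1.557 -0.002 -0.272] F [ 0.2  0.7 -0.3] w 0.049 j [0.24 0.22 1.32 0.01 1.59 0.51]
 turn [-0.013 -0.013  0.002]  shift [ 0.      0.0551 -0.0031]
cover 0.82 [0.5806 0.1942 0.0902]
cover_ridge 0.68 [0.5747 0.1902 0.0902]
```

View pics/side4.png

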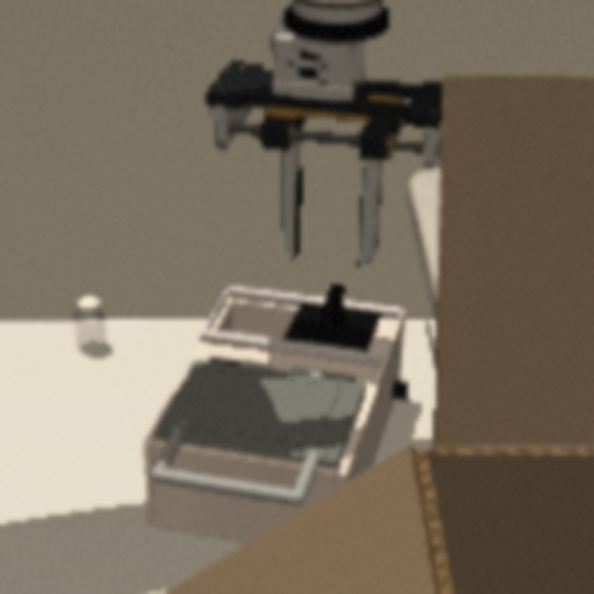

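Request:
arm_command:
  series: "-0.013 -0.013 0 0.002 0.012 -0.003 0.050; 0 0 0 0.001 0.012 0 0.050; 0 0 0 0 0.010 0 0.050"

```text
time: 6.85
tool_pos: [0.5757, 0.1982, 0.1146]
ee_rot: [-1.572, -0.002, -0.258]
wrist_force: [-0.1, 0.1, 0.2]
width: 0.05
```

Run:
```python
from go import *
delta([.576,.199,.097],-.259)
```

```text
t 6.85 pos [0.5757 0.1982 0.1146] rpy [-1.572 -0.002 -0.258] F [-0.1  0.1  0.2] w 0.05 j [ 0.24  0.25  1.36 -0.    1.53  0.5 ]
 turn [0.002 0.001 0.002]  shift [0.0001 0.0176 0.0008]
```

Tracking is exact with the narrower opening. I'll finish the descent and close.

Request:
arm_command:
  series: "0 0 0 0 0.010 0 0.050; 0 0 0 0 0.007 0 0.050; 0 0 0 0 0 0 0.030; 0 0 0 0 0 0 0.010; 0 0 0 0 0 0 0.004; 0 0 0 0 0 0 0.004; 0 0 0 0 0 0 0.004; 0 0 0 0 0 0 0.004"

```text
time: 7.65
tool_pos: [0.5742, 0.1975, 0.092]
ee_rot: [-1.575, 0.003, -0.259]
wrist_force: [-0.6, 0.4, -2.8]
width: 0.0116
```

Run:
```python
from go import *
delta([.518,.2146,.097],-.259)
im=robot.snapshot("side"); cv2.imwrite("pics/side5.png",cv2.resize(im[60:240,220:400],None,fx=3.3,fy=3.3,interpolation=cv2.INTER_CUBIC))
```

```text
t 7.65 pos [0.5742 0.1975 0.092 ] rpy [-1.575  0.003 -0.259] F [-0.6  0.4 -2.8] w 0.0116 j [ 0.24  0.26  1.39 -0.    1.49  0.5 ]
 turn [ 0.005  0.    -0.003]  shift [-0.0587 -0.0049  0.0021]
```

View pics/side5.png

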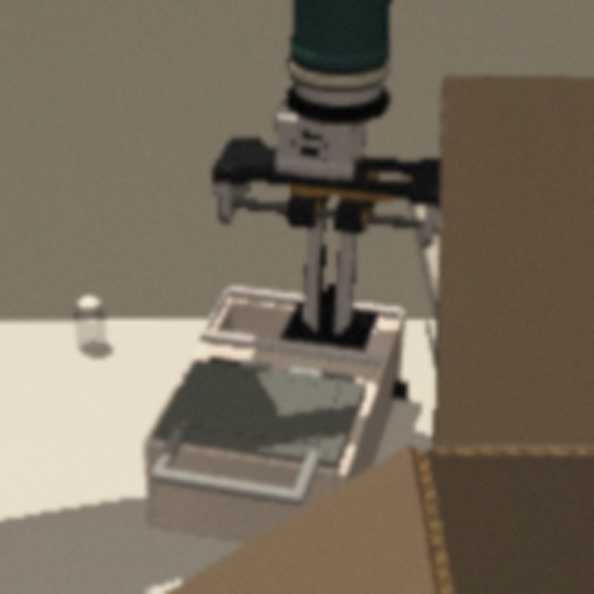

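The ridge is gripped (opening 11.6 mm). Now I'll pull it towards −x.

Request:
arm_command:
  series: "0 0 0 -0.010 -0.001 0 0.004; 0 0 0 -0.010 -0.001 0 0.004; 0 0 0 -0.010 0 0 0.004; 0 0 0 -0.010 0 0 0.004; 0 0 0 -0.006 0 0 0.004"

```text
time: 8.2
tool_pos: [0.5261, 0.2108, 0.0919]
ee_rot: [-1.575, 0.004, -0.259]
wrist_force: [1.4, 0.9, -4.7]
width: 0.0119
```

Run:
```python
from go import *
delta([.518,.2146,.095],-.259)
```

```text
t 8.2 pos [0.5261 0.2108 0.0919] rpy [-1.575  0.004 -0.259] F [ 1.4  0.9 -4.7] w 0.0119 j [ 0.28  0.18  1.5  -0.    1.47  0.54]
 turn [ 0.004 -0.    -0.004]  shift [-0.0088 -0.003   0.0015]
```

Request:
arm_command:
  series: "0 0 0 -0.004 -0.001 0 0.004; 0 0 0 -0.004 0 0 0.004; 0 0 0 -0.003 0 0 0.004"

```text
time: 8.5
tool_pos: [0.5197, 0.2126, 0.092]
ee_rot: [-1.574, -0.011, -0.26]
wrist_force: [10.6, -1.1, -9.4]
width: 0.0118
```

Run:
```python
from go import *
delta([.518,.2146,.095],-.259)
```

```text
t 8.5 pos [0.5197 0.2126 0.092 ] rpy [-1.574 -0.011 -0.26 ] F [10.6 -1.1 -9.4] w 0.0118 j [ 0.29  0.16  1.52 -0.01  1.46  0.55]
 turn [ 0.003 -0.001  0.011]  shift [-0.0021 -0.003   0.0015]
```

Resistance has risen to about 11 N. I'll press once more to check this is the end stop.

Request:
arm_command:
  series: "0 0 0.006 -0.004 0 0 0.004; 0 0 0 -0.004 0 0 0.004"

```text
time: 8.7
tool_pos: [0.5197, 0.2126, 0.092]
ee_rot: [-1.572, -0.023, -0.262]
wrist_force: [14.3, -0.7, -10.9]
width: 0.0117
```

Run:
```python
from go import *
delta([.518,.2146,.095],-.259)
for c in("side","top"):
  im=robot.snapshot(c); a=im[60:240,220:400] if c=="side" else im[90:270,140:320]; cv2.imwrite(f"pics/{c}6.png",cv2.resize(a,None,fx=3.3,fy=3.3,interpolation=cv2.INTER_CUBIC))
```

```text
t 8.7 pos [0.5197 0.2126 0.092 ] rpy [-1.572 -0.023 -0.262] F [ 14.3  -0.7 -10.9] w 0.0117 j [ 0.3   0.15  1.53 -0.01  1.44  0.56]
 turn [ 0.001 -0.003  0.023]  shift [-0.0021 -0.003   0.0015]
```

View pics/side6.png

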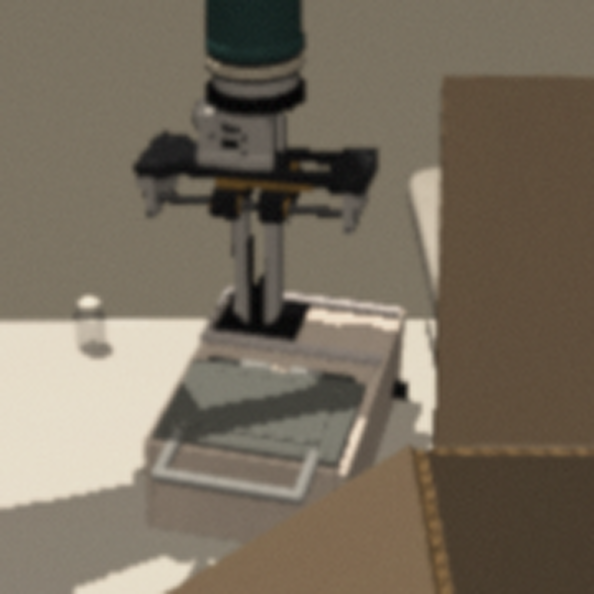

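The cover now covers the compartment: its plate is at the left (−x) end, about (260,318). The tool didn't move under 14 N, so it is at the end stop. I'll open symmetrically and lift off.

Request:
arm_command:
  series: "0 0 0.010 0 0 0 0.020; 0 0 0 0 0 0 0.035; 0 0 0 0 0 0 0.045; 0 0 0 0 0 0 0.045; 0 0 0 0 -0.012 0 0.045; 0 0 0 0 -0.025 0 0.045; 0 0 0 0 -0.035 0 0.045; 0 0 0 0 -0.035 0 0.045; 0 0 0 0 -0.015 0 0.045"

```text
time: 9.7
tool_pos: [0.5153, 0.2126, 0.2229]
ee_rot: [-1.574, -0.01, -0.26]
wrist_force: [0.4, 0.3, -0.2]
width: 0.0451
```

Run:
```python
from go import *
delta([.494,-.013,.2],-.259)
for c in("side","top"):
  im=robot.snapshot(c); a=im[60:240,220:400] if c=="side" else im[90:270,140:320]; cv2.imwrite(f"pics/{c}7.png",cv2.resize(a,None,fx=3.3,fy=3.3,interpolation=cv2.INTER_CUBIC))
```

```text
t 9.7 pos [0.5153 0.2126 0.2229] rpy [-1.574 -0.01  -0.26 ] F [ 0.4  0.3 -0.2] w 0.0451 j [ 0.29  0.1   1.33 -0.01  1.71  0.55]
 turn [ 0.004 -0.001  0.01 ]  shift [ 0.0372  0.0241 -0.2234]
```

View pics/side7.png

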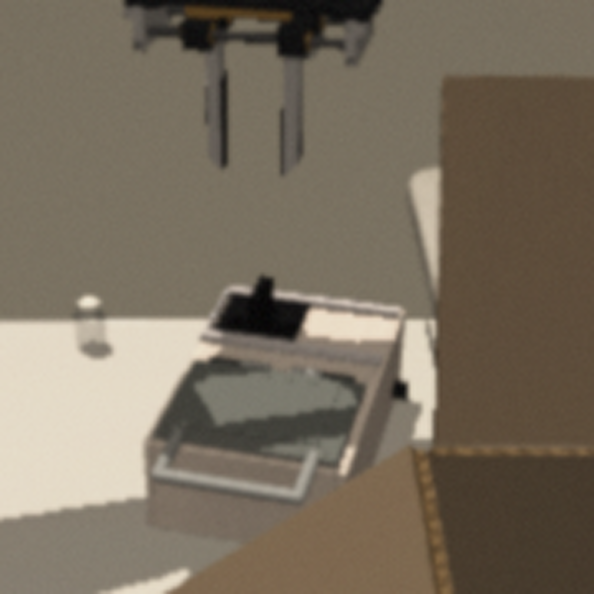

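View pics/top7.png

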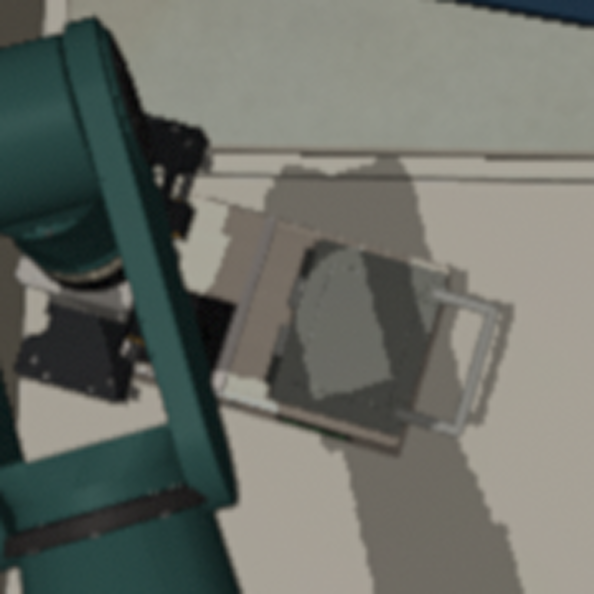

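The cover stays home: the plate sits at the −x end in both views. Next I'll locate the bar from its two end pixels in each camera, at z = 0.09.

Run:
```python
from go import *
from scipy.optimize import least_squares
for cam,s,o,uv in(("top",5.7,(165,135),[(714,281),(651,487)]),("side",6,(255,135),[(330,448),(75,409)])):
    pts=[]
    for u in uv:
        px=(np.array(u)+.5)/s-.5+o
        r=least_squares(lambda q:w2p(cam,[q[0],q[1],.09])[0]-px,[.49,-.01]).x; pts.append(r)
    d=pts[0]-pts[1]; print(cam,np.round(pts,4).tolist(),"mid",np.round((pts[0]+pts[1])/2,4),"len",np.linalg.norm(d).round(4),"yaw",np.arctan2(d[1],d[0]).round(3))
im=robot.snapshot("top")
for c in("side","top"):
  for d in robot.spot_in(c,"lid_bar")[:1]: print(c,round(d["score"],2),np.round(c2w(c,d["centre"]),4))
delta([.494,-.011,.2],1.312)
```

```text
top [[0.5398, -0.0289], [0.4443, -0.0015]] mid [ 0.492  -0.0152] len 0.0994 yaw -0.28
side [[0.5417, -0.0179], [0.445, 0.0072]] mid [ 0.4933 -0.0054] len 0.0999 yaw -0.254
side 0.56 [0.5161 0.0601 0.0936]
top 0.79 [0.518  0.0742 0.0939]
t 9.95 pos [0.5136 0.2119 0.2165] rpy [-1.579 -0.003 -0.26 ] F [-0.6 -1.1 -0.1] w 0.045 j [ 0.29  0.1   1.34 -0.01  1.71  0.55]
 turn [ 0.009 -1.572 -0.004]  shift [ 0.0383  0.0184 -0.2203]
```

Request:
arm_command:
  series: "0 0 0 0.006 -0.003 -0.036 0.060; 0 0 0 0.006 -0.003 -0.036 0.070; 0 0 0 0.006 0 -0.036 0.070; 0 0 0 0.006 0 -0.036 0.070; 0 0 0 0.006 0 -0.036 0.070; 0 0 0 0.006 0 -0.036 0.070; 0 -0.143 0 0 0 0 0.070; 0 -0.143 0 0 0 0 0.070; 0 -0.143 0 0 0 0 0.070; 0 -0.143 0 0 0 0 0.070; 0 -0.143 0 0 0 0 0.070; 0 -0.143 0 0 0 0 0.070"

```text
time: 11.15
tool_pos: [0.479, -0.0145, 0.1972]
ee_rot: [-1.547, 0.045, 0.633]
wrist_force: [0.2, -0.7, 0.3]
width: 0.0699
```

Request:
arm_command:
  series: "0 -0.143 0 0 0 0 0.070; 0 -0.143 0 0 0 0 0.070; 0 -0.143 0 0 0 0 0.070; 0 -0.143 0 0 0 0 0.070; 0 -0.10 0 0 0 0 0.070; 0 0 0 0 0 0 0.070"

```text
time: 11.75
tool_pos: [0.4718, -0.0135, 0.1837]
ee_rot: [-1.497, 0.021, 1.335]
wrist_force: [0.2, -0.4, -0.1]
width: 0.0703
```

Run:
```python
from go import *
delta([.493,-.011,.16],1.312)
```

```text
t 11.75 pos [ 0.4718 -0.0135  0.1837] rpy [-1.497  0.021  1.335] F [ 0.2 -0.4 -0.1] w 0.0703 j [-0.14 -0.02  1.53 -0.01  1.71 -1.47]
 turn [-0.073  0.022 -0.022]  shift [ 0.0079  0.022  -0.0217]
```

Request:
arm_command:
  series: "-0.073 0.022 -0.022 0.007 0.010 -0.020 0.070; 0 0 0 0 0.010 0 0.070; 0 0 0 0 0 0 0.070"

```text
time: 12.05
tool_pos: [0.4898, -0.0112, 0.1573]
ee_rot: [-1.563, 0.001, 1.306]
wrist_force: [-0.2, -0.2, -0.9]
width: 0.0699
```

Run:
```python
from go import *
delta([.493,-.011,.071],1.312)
for c in("side","top"):
  im=robot.snapshot(c); a=im[90:250,220:380] if c=="side" else im[110:270,180:340]; cv2.imwrite(f"pics/{c}8.png",cv2.resize(a,None,fx=3.6,fy=3.6,interpolation=cv2.INTER_CUBIC))
```

```text
t 12.05 pos [ 0.4898 -0.0112  0.1573] rpy [-1.563e+00  1.000e-03  1.306e+00] F [-0.2 -0.2 -0.9] w 0.0699 j [-0.14 -0.03  1.58  0.    1.59 -1.44]
 turn [-0.007 -0.006 -0.001]  shift [ 0.0011  0.0863 -0.0036]
```

View pics/side8.png

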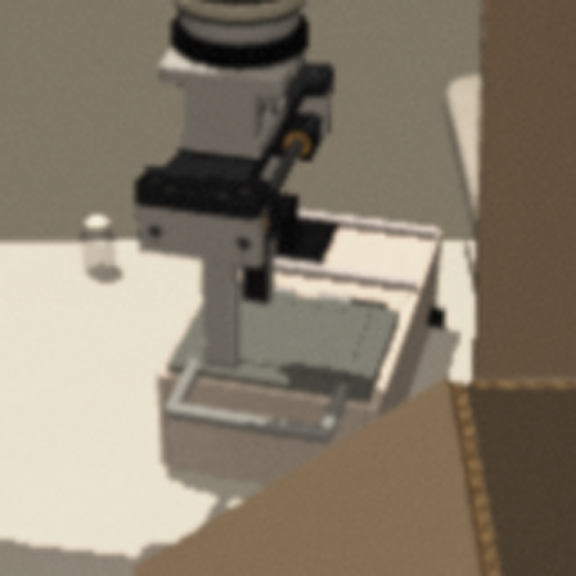

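View pics/top8.png

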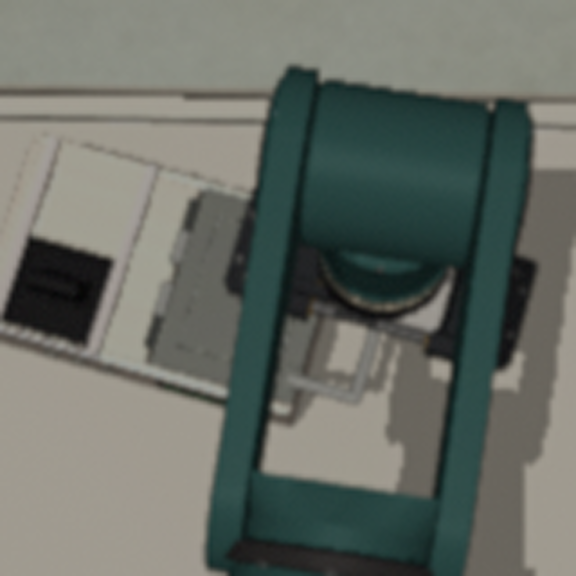

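The top view shows the cover still home at (58,290). In the side view the fingers are above the bar. I'll narrow the opening to 40 mm so the +y finger fits between the bar and the lid edge, then go down.

Request:
arm_command:
  series: "-0.007 -0.006 0 0 0 -0.003 0.040; 0 0 0 0 0 0 0.040; 0 0 0 0 0.015 0 0.040; 0 0 0 0 0.015 0 0.040; 0 0 0 0 0.010 0 0.040"

```text
time: 12.65
tool_pos: [0.4962, -0.0126, 0.1199]
ee_rot: [-1.58, 0.0, 1.312]
wrist_force: [0.3, 0.2, -0.3]
width: 0.0399
```

Run:
```python
from go import *
delta([.493,-.013,.071],1.312)
for c in("side",):
  im=robot.snapshot(c); a=im[90:250,220:380] if c=="side" else im[110:270,180:340]; cv2.imwrite(f"pics/{c}9.png",cv2.resize(a,None,fx=3.6,fy=3.6,interpolation=cv2.INTER_CUBIC))
```

```text
t 12.65 pos [ 0.4962 -0.0126  0.1199] rpy [-1.58   0.     1.312] F [ 0.3  0.2 -0.3] w 0.0399 j [-0.14 -0.01  1.64 -0.    1.5  -1.45]
 turn [ 0.009  0.    -0.   ]  shift [-0.0012  0.0489  0.0034]
```

View pics/side9.png

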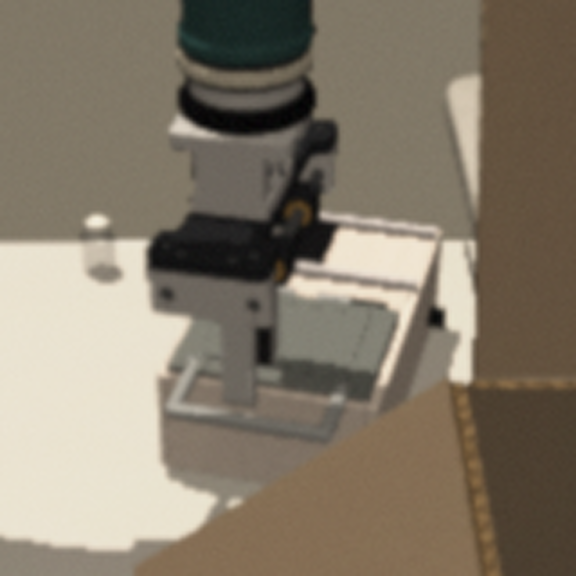

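Run:
```python
from go import *
o=robot.get_obs(); R=Ro.from_euler("xyz",o["ee_rot"])
z=lambda P:np.round(((w2p("side",P)-[220,90]+.5)*3.6-.5),0).tolist()
for d in(-.0325,-.02,.02): print(d,z(o["tool_pos"]+R.apply([d,0,0])), z(o["tool_pos"]+R.apply([d,0.03,0])))
for y in(-.0152,-.011,-.0054): print("bar",y,z(np.array([.4925,y,.09])))
```

```text
-0.0325 [[235.0, 420.0]] [[236.0, 459.0]]
-0.02 [[240.0, 408.0]] [[241.0, 447.0]]
0.02 [[257.0, 371.0]] [[257.0, 410.0]]
bar -0.0152 [[245.0, 428.0]]
bar -0.011 [[245.0, 424.0]]
bar -0.0054 [[245.0, 419.0]]
```

Request:
arm_command:
  series: "0.009 0 0 -0.001 0.015 0.003 0.040; 0 0 0 0 0.012 0 0.040; 0 0 0 0 0.008 0 0.040"

```text
time: 13.0
tool_pos: [0.4917, -0.0128, 0.0804]
ee_rot: [-1.567, 0.0, 1.312]
wrist_force: [-0.2, -0.6, 0.2]
width: 0.0401
```

Run:
```python
from go import *
delta([.493,-.013,.071],1.312)
for c in("side",):
  im=robot.snapshot(c); a=im[90:250,220:380] if c=="side" else im[110:270,180:340]; cv2.imwrite(f"pics/{c}10.png",cv2.resize(a,None,fx=3.6,fy=3.6,interpolation=cv2.INTER_CUBIC))
```

```text
t 13.0 pos [ 0.4917 -0.0128  0.0804] rpy [-1.567  0.     1.312] F [-0.2 -0.6  0.2] w 0.0401 j [-0.14  0.02  1.69 -0.    1.43 -1.45]
 turn [-0.004 -0.    -0.   ]  shift [ 0.0001  0.0094 -0.0014]
```

View pics/side10.png

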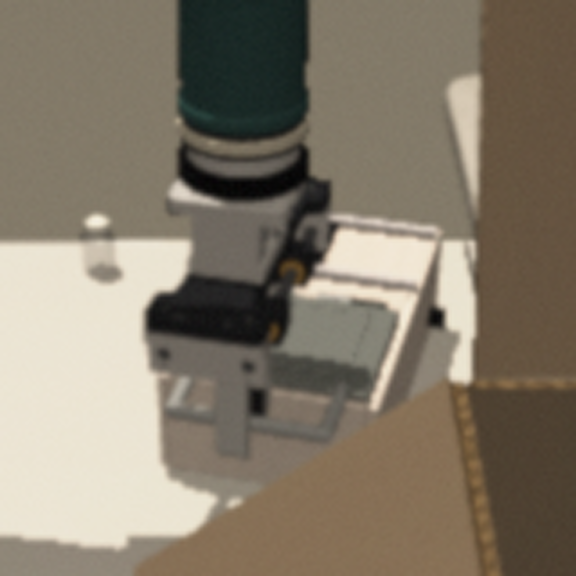

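The near finger (233,430) is in front of the bar and the far one (258,402) is behind it, so the bar is between the fingers. I'll go down the last 9 mm and close.

Request:
arm_command:
  series: "0 0 0 0 0.006 0 0.040; 0 0 0 0 0.003 0 0.030; 0 0 0 0 0 0 0.020; 0 0 0 0 0 0 0.010; 0 0 0 0 0 0 0.004; 0 0 0 0 0 0 0.002; 0 0 0 0 0 0 0.002; 0 0 0 0 0 0 0.002"

```text
time: 13.85
tool_pos: [0.4914, -0.0112, 0.0698]
ee_rot: [-1.565, -0.002, 1.312]
wrist_force: [0.1, 1.4, -1.8]
width: 0.0089
```

Run:
```python
from go import *
delta([.493,-.013,.071],1.312)
for c in("side","top"):
  im=robot.snapshot(c); a=im[90:250,220:380] if c=="side" else im[110:270,180:340]; cv2.imwrite(f"pics/{c}11.png",cv2.resize(a,None,fx=3.6,fy=3.6,interpolation=cv2.INTER_CUBIC))
```

```text
t 13.85 pos [ 0.4914 -0.0112  0.0698] rpy [-1.565 -0.002  1.312] F [ 0.1  1.4 -1.8] w 0.0089 j [-0.14  0.03  1.7   0.    1.41 -1.45]
 turn [-0.006  0.     0.002]  shift [-0.0014 -0.0013 -0.002 ]
```

View pics/side11.png

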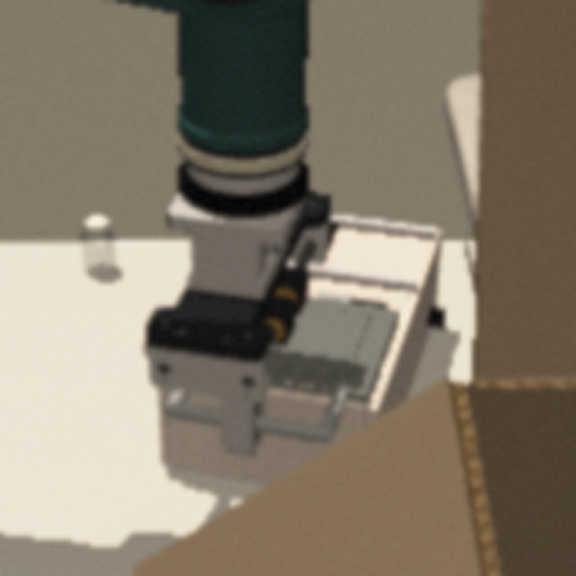

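The bar is gripped (8.9 mm on the 10 mm bar). I'll raise it along the 152 mm arc in steps.

Request:
arm_command:
  series: "0 0 0 0.0006 -0.013 0 0.002; 0 0 0 0.0017 -0.013 0 0.002; 0 0 0 0.003 -0.013 0 0.002"

```text
time: 14.25
tool_pos: [0.4928, -0.0061, 0.1097]
ee_rot: [-1.563, -0.002, 1.311]
wrist_force: [1.6, 1.9, -2.5]
width: 0.009
```

```bash
cat > ang.py <<'E'
from go import *
def ang():
    o=robot.get_obs(); R=Ro.from_euler("xyz",o["ee_rot"])
    g=o["tool_pos"]-R.apply([0,robot.tcp_to_grasp,0])
    R0=Ro.from_euler("xyz",[-1.565,-.002,1.312]); g0=np.array([.4914,-.0112,.0698])-R0.apply([0,robot.tcp_to_grasp,0])
    e=np.array([np.cos(1.312),np.sin(1.312)]); s=(g-g0)[:2]@e; u=g[2]-g0[2]; lat=(g-g0)[:2]@[-e[1],e[0]]
    th=np.arctan2(u,.152-s)
    print("arc: in %.1f up %.1f lat %.1f mm, radius %.1f, angle %.1f deg"%(s*1e3,u*1e3,lat*1e3,np.hypot(u,.152-s)*1e3,np.degrees(th)))
    t=np.radians(45)
    delta([.4914+e[0]*.152*(1-np.cos(t)),-.0112+e[1]*.152*(1-np.cos(t)),.0698+.152*np.sin(t)],1.312)
E
python3 -c "
from ang import *
ang()"
```

```text
arc: in 5.3 up 39.9 lat -0.1 mm, radius 152.0, angle 15.2 deg
t 14.25 pos [ 0.4928 -0.0061  0.1097] rpy [-1.563 -0.002  1.311] F [ 1.6  1.9 -2.5] w 0.009 j [-0.13  0.    1.65  0.    1.5  -1.44]
 turn [-0.007 -0.001  0.002]  shift [ 0.0394 -0.0675  0.0005]
```

The grip follows the arc exactly, and the radius comes out at 152 mm. I'll carry on.

Request:
arm_command:
  series: "0 0 0 0.004 -0.0125 0 0.002; 0 0 0 0.005 -0.012 0 0.002; 0 0 0 0.006 -0.0115 0 0.002"

```text
time: 14.55
tool_pos: [0.4972, 0.0099, 0.1498]
ee_rot: [-1.564, -0.004, 1.311]
wrist_force: [2.3, 3.7, -5.2]
width: 0.0092
```

```bash
python3 -c "
from ang import *
ang()"
```

```text
arc: in 21.8 up 80.0 lat -0.2 mm, radius 152.8, angle 31.6 deg
t 14.55 pos [0.4972 0.0099 0.1498] rpy [-1.564 -0.004  1.311] F [ 2.3  3.7 -5.2] w 0.0092 j [-0.1  -0.01  1.58  0.    1.58 -1.41]
 turn [-0.007 -0.001  0.004]  shift [ 0.0228 -0.0274  0.0004]
```

Request:
arm_command:
  series: "0 0 0 0.007 -0.010 0 0.002; 0 0 0 0.008 -0.010 0 0.002; 0 0 0 0.004 -0.004 0 0.002; 0 0 0 0 0 0 0.002"

```text
time: 14.95
tool_pos: [0.5028, 0.0299, 0.1781]
ee_rot: [-1.566, -0.002, 1.313]
wrist_force: [0.8, 0.6, -3.1]
width: 0.0087
```

```bash
python3 -c "
from ang import *
ang()"
```

```text
arc: in 42.7 up 108.3 lat -0.5 mm, radius 153.9, angle 44.7 deg
t 14.95 pos [0.5028 0.0299 0.1781] rpy [-1.566 -0.002  1.313] F [ 0.8  0.6 -3.1] w 0.0087 j [-0.05 -0.01  1.52  0.    1.63 -1.37]
 turn [-0.005  0.001  0.002]  shift [0.0019 0.0008 0.0005]
```

Request:
arm_command:
  series: "0 0 0 0.0017 0.0005 0 0.002; 0 0 0 0 0 0 0.002"

```text
time: 15.15
tool_pos: [0.5028, 0.0299, 0.1782]
ee_rot: [-1.566, 0.002, 1.312]
wrist_force: [-0.9, 1.5, -2.8]
width: 0.0089
```

Run:
```python
from ang import *
ang()
for c in("side","top"):
  im=robot.snapshot(c); a=im[90:250,220:380] if c=="side" else im[110:270,140:300]; cv2.imwrite(f"pics/{c}12.png",cv2.resize(a,None,fx=3.6,fy=3.6,interpolation=cv2.INTER_CUBIC))
ang()
```

```text
arc: in 42.7 up 108.4 lat -0.5 mm, radius 153.9, angle 44.8 deg
t 15.15 pos [0.5028 0.0299 0.1782] rpy [-1.566  0.002  1.312] F [-0.9  1.5 -2.8] w 0.0089 j [-0.05 -0.01  1.52 -0.    1.63 -1.36]
 turn [-0.005 -0.    -0.002]  shift [0.0019 0.0009 0.0005]
arc: in 42.6 up 108.2 lat -0.5 mm, radius 153.8, angle 44.7 deg
t 15.25 pos [0.5028 0.0298 0.178 ] rpy [-1.566  0.002  1.312] F [-0.6 -0.9 -1.7] w 0.0088 j [-0.05 -0.    1.52 -0.    1.63 -1.36]
 turn [-0.005 -0.    -0.002]  shift [0.002  0.0007 0.0005]
```

View pics/side12.png

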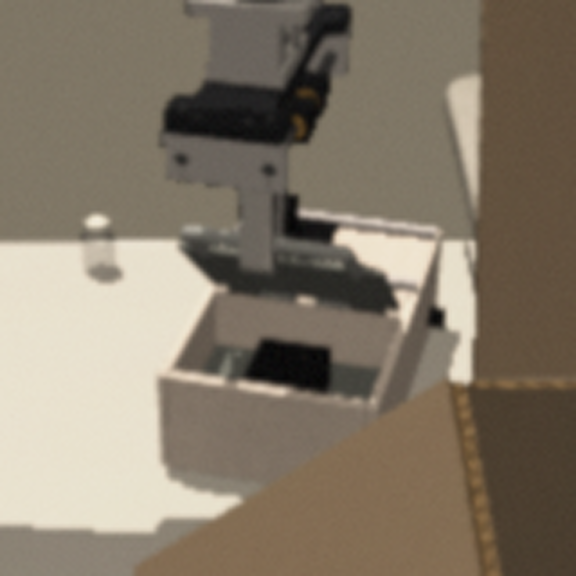

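View pics/top12.png

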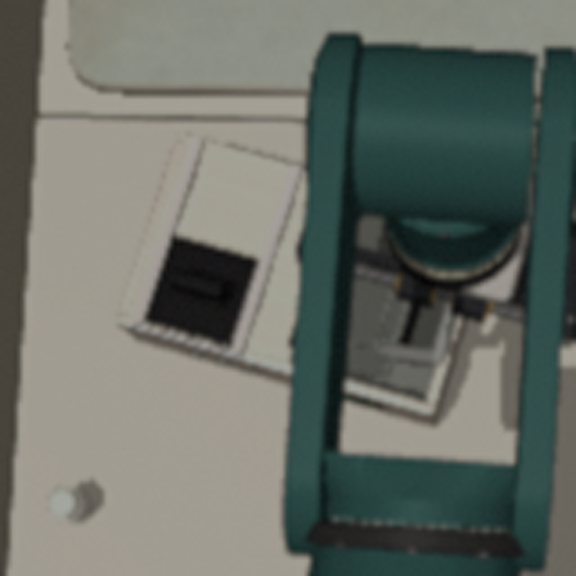

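Run:
```python
from fit import *
p=[0.53698608,0.14277857+.003,-0.259]
for th in(0,42,44,45,46,48):
    a=np.radians(th); y=-10-152*np.cos(a); z=90+152*np.sin(a)
    L=T(p,[(-50,y,z),(50,y,z)])
    print(th,[np.round((w2p(c,L)-o+.5)*3.6-.5).tolist() for c,o in(("side",(220,90)),("top",(140,110)))])
a=cv2.imread("pics/side12.png")[200:340,150:430]; cv2.imwrite("pics/side12z.png",cv2.resize(a,None,fx=2.8,fy=2.8))
a=cv2.imread("pics/top12.png")[200:440,320:520]; cv2.imwrite("pics/top12z.png",cv2.resize(a,None,fx=2.5,fy=2.5))
```

```text
0 [[[174.0, 412.0], [328.0, 436.0]], [[496.0, 393.0], [534.0, 262.0]]]
42 [[[187.0, 243.0], [346.0, 264.0]], [[440.0, 355.0], [482.0, 212.0]]]
44 [[[189.0, 235.0], [347.0, 255.0]], [[434.0, 353.0], [476.0, 209.0]]]
45 [[[189.0, 231.0], [348.0, 251.0]], [[432.0, 352.0], [474.0, 208.0]]]
46 [[[190.0, 227.0], [349.0, 247.0]], [[429.0, 350.0], [471.0, 206.0]]]
48 [[[192.0, 219.0], [350.0, 239.0]], [[423.0, 348.0], [465.0, 203.0]]]
```

View pics/side12z.png

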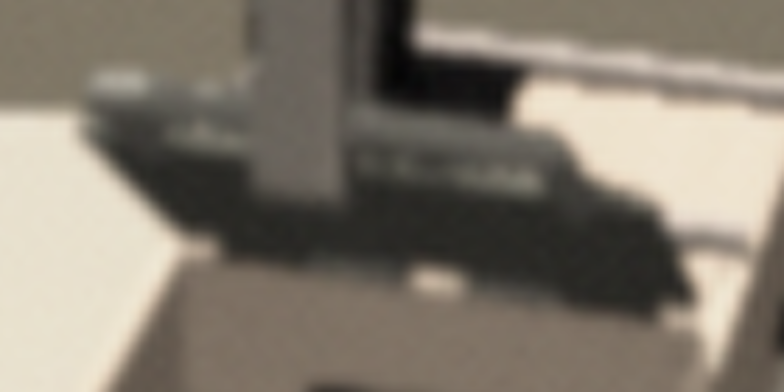

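View pics/top12z.png

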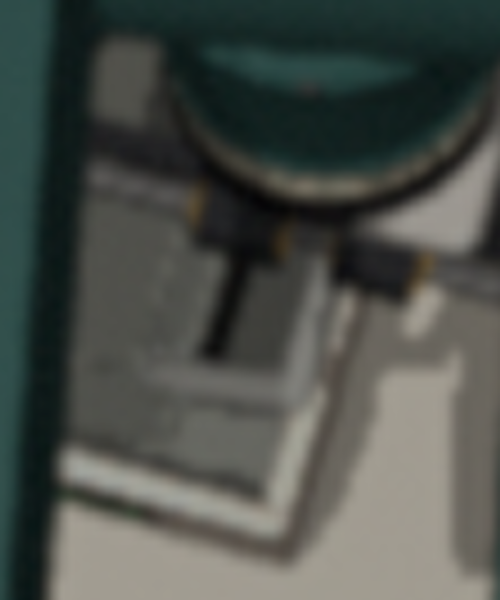

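The lid is up, the cover is home and the white-capped vial hasn't moved. The images and the 2 mm radius slip suggest about 44°, a little short, so I'll nudge it up by about 1°.

Request:
arm_command:
  series: "0 0 0 0.003 -0.002 0 0.002; 0 0 0 0.002 -0.001 0 0.002"

```text
time: 15.45
tool_pos: [0.5036, 0.0327, 0.181]
ee_rot: [-1.566, 0.006, 1.309]
wrist_force: [-1.2, -4.1, 0.6]
width: 0.0094
```

```bash
python3 -c "
from ang import *
ang()"
```

```text
arc: in 45.7 up 111.2 lat -0.5 mm, radius 153.9, angle 46.3 deg
t 15.45 pos [0.5036 0.0327 0.181 ] rpy [-1.566  0.006  1.309] F [-1.2 -4.1  0.6] w 0.0094 j [-0.04 -0.    1.51 -0.01  1.64 -1.35]
 turn [-0.005 -0.003 -0.006]  shift [-0.001   0.0038  0.0005]
```

Request:
arm_command:
  series: "0 0 0 -0.001 0.0015 0 0.002; 0 0 0 0 0 0 0.002; 0 0 0 0 0 0 0.002"

```text
time: 15.75
tool_pos: [0.5032, 0.0314, 0.1798]
ee_rot: [-1.566, 0.007, 1.309]
wrist_force: [-0.5, -3.2, 1.0]
width: 0.0085
```

Run:
```python
from ang import *
ang()
for c in("side","top"):
  im=robot.snapshot(c); cv2.imwrite(f"pics/{c}13.png",im); 
a=cv2.imread("pics/side13.png")[90:250,220:380]; a=cv2.resize(a,None,fx=3.6,fy=3.6,interpolation=cv2.INTER_CUBIC)[180:340,150:430]; cv2.imwrite("pics/side13z.png",cv2.resize(a,None,fx=2.8,fy=2.8))
a=cv2.imread("pics/top13.png")[110:270,140:300]; a=cv2.resize(a,None,fx=3.6,fy=3.6,interpolation=cv2.INTER_CUBIC)[200:440,320:520]; cv2.imwrite("pics/top13z.png",cv2.resize(a,None,fx=2.5,fy=2.5))
ang()
```

```text
arc: in 44.4 up 110.0 lat -0.5 mm, radius 153.9, angle 45.6 deg
t 15.75 pos [0.5032 0.0314 0.1798] rpy [-1.566  0.007  1.309] F [-0.5 -3.2  1. ] w 0.0085 j [-0.05 -0.    1.52 -0.01  1.64 -1.36]
 turn [-0.005 -0.003 -0.007]  shift [0.0003 0.0025 0.0005]
arc: in 44.4 up 109.9 lat -0.5 mm, radius 153.8, angle 45.6 deg
t 15.85 pos [0.5032 0.0314 0.1797] rpy [-1.566  0.007  1.309] F [-0.7 -2.4  0.7] w 0.0091 j [-0.05 -0.    1.52 -0.01  1.64 -1.36]
 turn [-0.005 -0.003 -0.007]  shift [0.0003 0.0024 0.0005]
```

View pics/side13z.png

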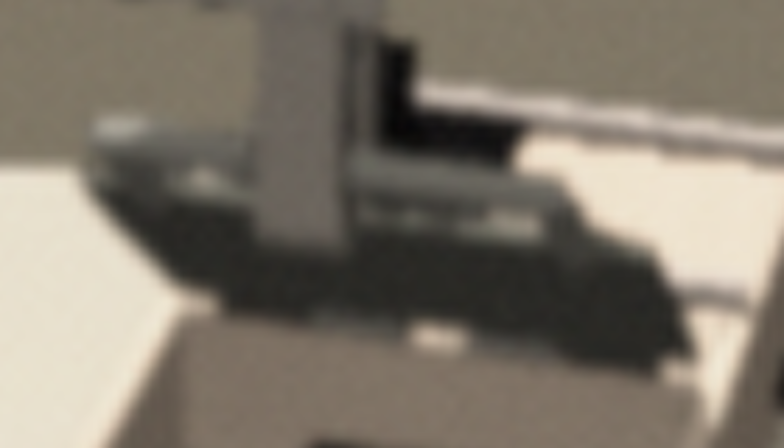

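View pics/side13.png

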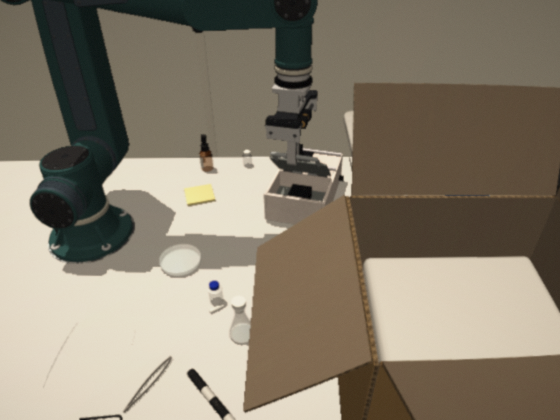

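View pics/top13.png

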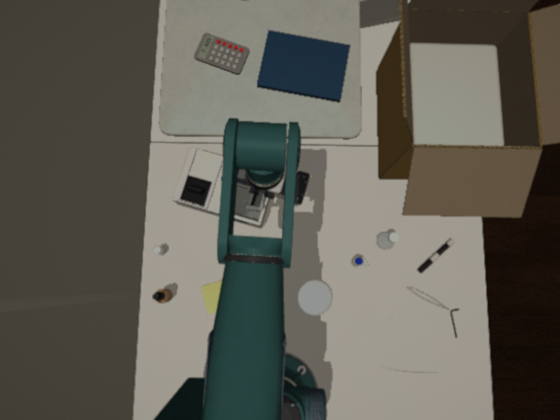

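In the last pictures the bar's right end is at crop row 248 (45° predicts 247.5). The cover is home at top (195,190), and the vials and flask are where they started. The pose is steady, so I'm handing in.

Run:
```python
from ang import *
ang(); print(robot.close_job())
```

```text
arc: in 44.4 up 109.9 lat -0.5 mm, radius 153.8, angle 45.6 deg
t 15.85 pos [0.5032 0.0314 0.1797] rpy [-1.566  0.007  1.309] F [-0.7 -2.4  0.7] w 0.0091 j [-0.05 -0.    1.52 -0.01  1.64 -1.36]
 turn [-0.005 -0.003 -0.007]  shift [0.0003 0.0024 0.0005]
the job is handed in; nothing more can be done
None
```

I slid the cover home first. Then I gripped the lid bar, raised the lid to about 45° and handed the job in at 15.9 s, still holding it.

- **Cover:** I pulled it until it met the end stop; the tool did not move further under about 14 N. The last pictures show the plate still home.
- **Lid angle:** The checks differ slightly. The arm's own position gives 45.6°, and the side picture gives about 45°. The grip point lies 153.8 mm from the hinge instead of 152 mm, so the bar has probably shifted about 2 mm between the fingers. The pose held steady over the last readings, with the wrist force a few newtons.
- **Vials and flask:** They look unmoved in the last pictures.
- **First try at the ridge failed:** With the gripper fully open, the tool drifted about 12 mm on the way down and stopped short. One finger pushed the cover back a few millimetres. I lifted off and gripped the ridge again with a narrower opening. I don't know why it drifted; the wrist force stayed near zero at each reading.

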